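Clear the plate press, release its catch and hold it shut

ROBOT

A 7-joint arm with a two-finger parallel gripper is mounted at the origin on the work surface. World frame = base frame: x ahead of the robot, y to its left, z up, the work surface at z = 0. Lengths are in m, angles in rad, forces in N, time in s.
With the tool pointing down it reaches from about 0.425 to 0.925 m from the base axis. Payload 6.8 kg.
Tool frame: the origin (TCP) lies on the centre line of the jaws, within the pads' length; the fingertips stand bot.tip_reach ahead of it and the grasp point (between the pads) lies 3 mm ahead of it (bot.tip_reach is the distance from the TCP to the fingertips, in m); z points along the fingers, y is the line along which they close (so a half turn about z gives the same grasp; the last joint's range is limited). The gripper opens to 85 mm and grips with 20 to 120 N. Pads are 22 mm wide; open, the fingers measure 114 mm over their backs; the gripper's body (76 mm by 85 mm) begins 54 mm behind the grasp point. The pads swing forward as they close: fully open they stand 13 mm farther back than shut.
Start: joints at [-1.212, 0.477, 0.022, 1.555, -0.011, 1.109, -0.083], TCP at [0.304, 0.603, 0.253] pointing down, gripper open.
Joint ranges: [-2.96, 2.96], [-0.34, 2.1], [-1.41, 1.46], [0.24, 2.44], [-1.37, 4.51], [0.17, 1.92], [-2.96, 2.96]. Speed limits (rad/s): [2.39, 2.39, 3.14, 3.14, 3.14, 3.14, 3.14].

INTERFACE

Orientations are given as a unit quaternion [w, x, y, z].
In Python, from station import bot gives the robot as it stands.
- The arm moves only by the tool jog_arm, never from a script. Its argument "deltas" is a list of rows, each a list of 7 numbers: the shift along the world's x, y, z in m, then the turn, a rotation vector about the world's x, y, z in rad, then the opening, from 0 (shut) to 1 (fully open). In form: [[x, y, z, rx, ry, rz, grip], ...]. A call has 1 to 10 rows; each row shifts and turns the commanded pose from where the row before left it; what a row does not reach is not made up. A row lasts 1/10 s, in which the tool goes at most 50 mm and 8.59 degrees, less where a joint would pass 70% of its speed; a pose out of reach is approached as far as the arm can. A call with a gripper value outside its range is refused whole. The fingers move at their own pace and stop on an object; "newtons" is the grip in N (left out, the last holds). Time passes only in rows, so rows that do not move let the fingers close. It gives the time, the measured TCP pose, the force, the opening and the grip force at its end, in the units of the state.
- bot.get_obs(): the state, without advancing time (a new reading comes with each control period).
- bot.read_camera(name): name is "side" or "top"; returns a dict with "img" (480x640x3 uint8, red, green, blue), "K" (3x3 intrinsics, pixels), "eye" and "attitude" of the camera in the world. Camera axes: x right, y down, z forward; pixel columns grow to the right and rows downward; lengths in m; the calibration is good to about 2 mm. A picture is of the moment at which its call begins. There is no depth.
- bot.hand_in(): hands the job in; it is judged then, once.
The state is a dict: "t": time; "q": joint angles; "joint_vel": joint speeds; "joint_torque": joint torques, N m; "eef_pos": TCP position; "tool_rot": TCP orientation; "contact_force": force on the tool from outside, world axes, zero at the start; "torque": the same for the moment, N m; "gripper_width": opening from 0.0 (shut) to 1.0 (fully open); "grasp_force": force on a finger pad.
Only numpy, scipy, OpenCV 4.12 (cv2) and the standard library are available. Lean on these libraries where they do the work, as an engineer would, in place of code of your own. Each camera call takes 0.05 s, during which the arm holds its last target. There are 200 camera calls.

TASK

Get the small hand press ready and press the sealing mat onto the well plate: first put the old rubber stopper and the broken chunk of cork that lie on the mat into the open waste tub. Then flip the safety catch outwards, all the way over, and only after that pull the press handle over and down until the press is fully shut. Finish while still holding the handle down, since it springs open if let go; leave the bottle, the tip box and the jar where they stand.

Things in the scene. Friction and masses are not known exactly. Their poses are not given: they have to be found in the camera images.
- press: Hand press screwed to the bench (cannot be moved); place and yaw vary. Origin: on the bench under the centre of the well plate. Local x: across the press, towards the catch; local y: towards the hinge; z up. Grey base 190 mm (x) by 270 mm (y, -125 to +145), its top 22 mm high. Hinge cheeks 97 mm high at x = +-70, y = 110 to 140 mm; catch post 105 mm high at x = 81, y = 77 to 97 mm.
- press_mat (a point): Centre of the top of the flat white mat on the well plate in the press, 46 mm above the bench, straight above the press's origin. Mat: 84 mm along the press's local x, 126 mm along its local y.
- press_hinge (a point): Midpoint of the hinge axis of the press frame, local (0, 120, 75) mm of the press; the axis runs along the press's local x. The frame on it: two rails 10 mm wide at x = -52 and +52 mm, the handle bar joining their free ends, and a platen 84 mm wide between them, 58 to 182 mm from the axis, its face 29 mm in front of the rails' mid plane. Open, it leans back 15 degrees past upright.
- press_handle (a point): Middle of the handle bar: a round black bar of 18 mm diameter along the press's local x, 94 mm free between the rails, 240 mm from the hinge axis. Open: local (0, 182, 307) mm of the press; fully shut: local (0, -120, 75) mm. The bar swings in an arc about the hinge axis and can turn within a grip.
- press_arm (a joint): Angle a of the press frame, rad: 0 = open, 1.833 = fully shut on the mat (end stop, rails level). The bar lies 240 mm from the hinge axis in the direction local y = -cos(1.833 - a), z = sin(1.833 - a). A spring always pulls it open: shut, the handle needs about 10 N downwards. With the catch on, a steel bar in front of one rail blocks it (under 0.25 rad at a 25 N pull).
- catch (a joint): Angle of the safety catch, rad: 0 = on (thumb tab upright, blocking bar level in front of the rail), 1.5 = fully off (tab lying outwards, blocking bar upright). It turns about an axis along the press's local y at local x = 81, z = 110 mm; pushing the tab towards local +x turns it off. Light (under 1 N); past about half way it falls to the end by itself.
- catch_tab (a point): Middle of the top edge of the catch's steel thumb tab: upright plate 9 mm thick (local x), 22 mm wide (local y), 45 mm from the catch's axis to its top. With the catch on: local (81, 55, 155) mm of the press; fully off it lies level, this point about 45 mm farther out and 42 mm lower.
- stopper: Old rubber stopper standing on the mat, loose: tapered round plug 28 mm high, 23 mm diameter below, 29 mm above, about 22 g. Origin: centre of its lower face; z along its axis.
- cork: Broken chunk of cork on the mat, loose: block 28 mm (x) by 25 mm (y), 20 mm high with a smaller lump on top to 27 mm, about 14 g. Origin: centre of its underside.
- bin: Open waste tub fixed to the bench, 180 mm (its x) by 140 mm (its y) by 80 mm high, walls and floor 4 mm. Origin: centre of its underside; z up.
- reagent: Reagent bottle, 66 mm diameter, 150 mm high, loose; not to be disturbed. Origin: centre of its underside.
- tipbox: Pipette tip box, 122 by 87 mm, 75 mm high, loose; not to be disturbed. Origin: centre of its underside.
- jar: Small lidded jar, 56 mm diameter, 65 mm high, loose; not to be disturbed. Origin: centre of its underside.

How it is judged:
On the way, in this order (a step that is already met when the one before it is completed fails the run):
1. the stopper and the cork chunk both lie in the waste tub, the catch still on and the press open (x of stopper in the frame of bin between -0.088 and 0.088 m and y of stopper in the frame of bin between -0.068 and 0.068 m and z of each of stopper, cork in the frame of bin below 0.058 m and x of cork in the frame of bin between -0.088 and 0.088 m and y of cork in the frame of bin between -0.068 and 0.068 m and value of joint catch below 0.4 rad and value of joint press_arm below 0.35 rad), for 0.2 s.
2. the safety catch is flipped off, the press still open (value of joint catch above 1.2 rad and value of joint press_arm below 0.35 rad), for 0.2 s.
3. the handle is pulled down until the press is shut (value of joint press_arm above 1.73 rad and value of joint catch above 1.2 rad), for 0.2 s.
At the end, for the whole second after the job is handed in: Through the last second the press is held shut by the robot (frame angle above 1.73 of 1.833 rad, contact with the press above 2 N), the catch stays off (above 1.2 of 1.5 rad) and the stopper and the cork chunk lie in the waste tub (origins inside its walls and below 58 mm) (all of step 3 and x of stopper in the frame of bin between -0.088 and 0.088 m and y of stopper in the frame of bin between -0.068 and 0.068 m and z of each of stopper, cork in the frame of bin below 0.058 m and x of cork in the frame of bin between -0.088 and 0.088 m and y of cork in the frame of bin between -0.068 and 0.068 m and contact force between any of the fingers, the arm and press above 2 N); the arm keeps its last pose, push and grip.
It fails at once if the handle is forced while the catch is on (value of joint press_arm above 0.4 rad and value of joint catch below 0.9 rad).
It fails at once if the bottle, tip box or jar is shifted by more than 30 mm or tipped over (distance of any of reagent, tipbox, jar from where it was at the start of the episode above 0.03 m or angle between any of reagent, tipbox, jar's own z axis and vertical above 0.35 rad).
It also fails if it takes over 72 s, if anything falls off the work surface, if the arm or the gripper's body presses on something with over 40 N, if the wrist force passes 120 N, or if a joint passes its speed limit or range.

## Working session

There is one attempt and no reset: what is moved stays moved. The work goes in short steps, Python scripts to look and compute and a tool call to move; the robot and the scene stay as the last step left them, time stands still between calls to the robot, and variables do not carry over. Pictures are saved under pics/ and viewed, at most 10 in all, crops included, and the job is handed in when it is done.

Besides the shell and the picture viewer there is one more tool, called after "Request:" as a command line: name --pt "numbers of a row" for each row, then --argument value for the rest. jog_arm: Moves the arm, as the interface text tells. Its arguments: {"type":"object","properties":{"deltas":{"type":"array"},"newtons":{"type":"number"}},"required":["deltas"]}

```bash
mkdir -p pics; ls
cat > h.py <<'E'
import numpy as np, cv2
from scipy.spatial.transform import Rotation as R
from station import bot
def cam(n):
    c=bot.read_camera(n); c['eye']=np.array(c['eye']); c['K']=np.array(c['K'])
    a=np.array(c['attitude']); c['R']=a if a.shape==(3,3) else R.from_quat(a,scalar_first=True).as_matrix()
    return c
def ray(c,u,v):
    d=c['R']@np.linalg.inv(c['K'])@np.array([u,v,1.]); return d/np.linalg.norm(d)
def onz(c,u,v,z):
    d=ray(c,u,v); return c['eye']+d*(z-c['eye'][2])/d[2]
def proj(c,p):
    q=c['K']@c['R'].T@(np.array(p,float)-c['eye']); return q[:2]/q[2]
def save(c,n): cv2.imwrite('pics/'+n,c['img'][:,:,::-1])
E
python3 - <<'E'
from h import *
for n in('top','side'):
    c=cam(n); save(c,n+'1.png'); print(n,c['eye'],c['attitude'],c['K'].tolist())
print(bot.tip_reach,bot.get_obs())
E
```

```text
pics
top [0.3350085  0.067856   1.47079871] [ 0.0712909  -0.69481952  0.71204569 -0.07165459] [[571.2423878663337, 0.0, 323.4993274853156], [0.0, 571.2423878663337, 240.3879443530389], [0.0, 0.0, 1.0]]
side [ 0.1930104  -0.73670671  0.91964681] [-0.42111226  0.87600143 -0.21196874  0.10176057] [[475.4768215245298, 0.0, 322.18057570506664], [0.0, 475.4768215245298, 237.89270102180998], [0.0, 0.0, 1.0]]
0.022 {'t': 0.1, 'q': array([-1.21211042,  0.47771206,  0.02236282,  1.55634782, -0.01147498,
        1.10932917, -0.08310237]), 'joint_vel': array([-0.00065669, -0.00074927,  0.00015476, -0.0025783 ,  0.00025897,
       -0.00071881, -0.00111087]), 'joint_torque': array([ 5.63656053e-03, -5.97757387e+01,  1.61457270e+00, -2.81954134e+01,
        1.28987824e-02,  5.02089752e-03, -2.99480530e-05]), 'eef_pos': array([0.30356071, 0.60232513, 0.25242894]), 'tool_rot': array([-1.17699383e-04,  2.31274404e-01,  9.72888202e-01, -8.25644315e-04]), 'contact_force': array([-0.78421345, -0.152906  ,  0.15806359]), 'torque': array([ 0.02162139, -0.04002915,  0.04594339]), 'grasp_force': 0.0, 'gripper_width': 0.9973699438132181}
```

View pics/top1.png

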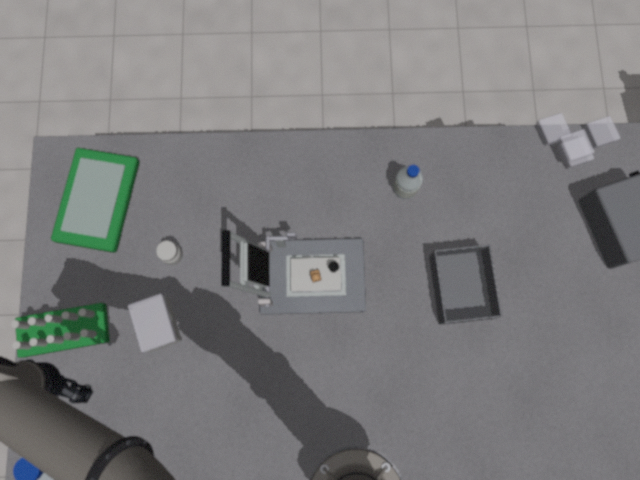

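View pics/side1.png

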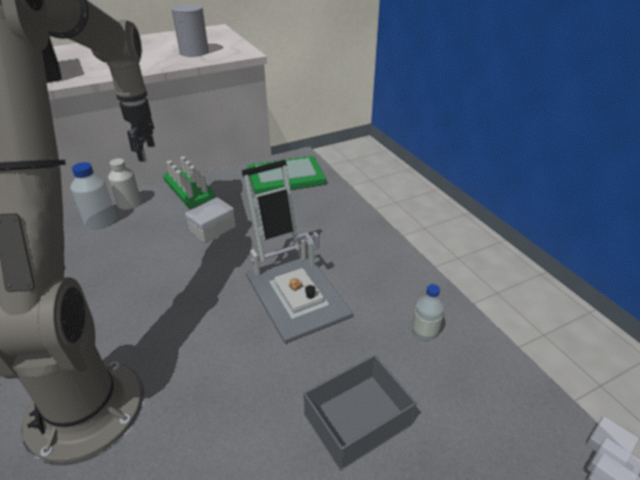

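The top view shows the mat at (317,275), with the cork at (315,275) and the stopper at (334,267). The hinge is to the left, which is world +y. The handle bar is at (226,258), the catch near (285,237), the tub at (466,284), the bottle at (409,180), the jar at (168,250) and the tip box at (152,322). In the side view the press is open at (275,200), with the catch near (313,240).

Run:
```python
from h import *
c=cam('top'); im=c['img']; hsv=cv2.cvtColor(im,cv2.COLOR_RGB2HSV)
def big(m,roi):
    z=np.zeros_like(m); u0,v0,u1,v1=roi; z[v0:v1,u0:u1]=m[v0:v1,u0:u1]
    k=max(cv2.findContours(z,cv2.RETR_EXTERNAL,cv2.CHAIN_APPROX_NONE)[0],key=cv2.contourArea); return k
def rect(k,z,name):
    P=np.array([onz(c,u,v,z)[:2] for u,v in k[:,0]],np.float32); r=cv2.minAreaRect(P); print(name,np.round(r[0],4),np.round(r[1],4),round(r[2],2)); return r
bright=((hsv[...,2]>165)&(hsv[...,1]<60)).astype(np.uint8)
rect(big(bright,(275,245,360,305)),.046,'mat')
rect(big(((hsv[...,1]>90)&(hsv[...,0]<25)).astype(np.uint8),(290,255,345,300)),.066,'cork')
dark=(hsv[...,2]<50).astype(np.uint8)
rect(big(dark,(322,255,345,278)),.074,'stopper')
rect(big(dark,(215,225,236,292)),.307,'bar')
k=big((hsv[...,2]<75).astype(np.uint8),(420,235,510,330)); rect(k,.08,'bin')
# grey base (side of press)
x0,y0=215,215; v=cv2.resize(im[y0:325,x0:375],None,fx=5,fy=5,interpolation=cv2.INTER_CUBIC)
cv2.imwrite('pics/crop1.png',v[:,:,::-1])
s=cam('side'); v=cv2.resize(s['img'][145:345,230:370],None,fx=4,fy=3,interpolation=cv2.INTER_CUBIC) if 0 else cv2.resize(s['img'][150:340,230:370],None,fx=3.1,fy=3.1,interpolation=cv2.INTER_CUBIC)
cv2.imwrite('pics/crop2.png',v[:,:,::-1])
for n,u,w,z in(('bottle',409,180,.13),('jar',168,250,.065),('tip',150,322,.075)):print(n,onz(c,u,w,z))
```

```text
mat [0.5401 0.0794] [0.1309 0.0988] 89.24
cork [0.536 0.087] [0.0237 0.0187] 12.73
stopper [0.5565 0.0417] [0.0176 0.0177] 43.78
bar [0.5434 0.2677] [0.1158 0.0146] 0.66
bin [ 0.506  -0.2877] [0.1679 0.1284] 4.11
bottle [ 0.75599925 -0.14916891  0.13      ]
jar [0.60865331 0.45359094 0.065     ]
tip [0.42998549 0.48909109 0.075     ]
```

View pics/crop1.png

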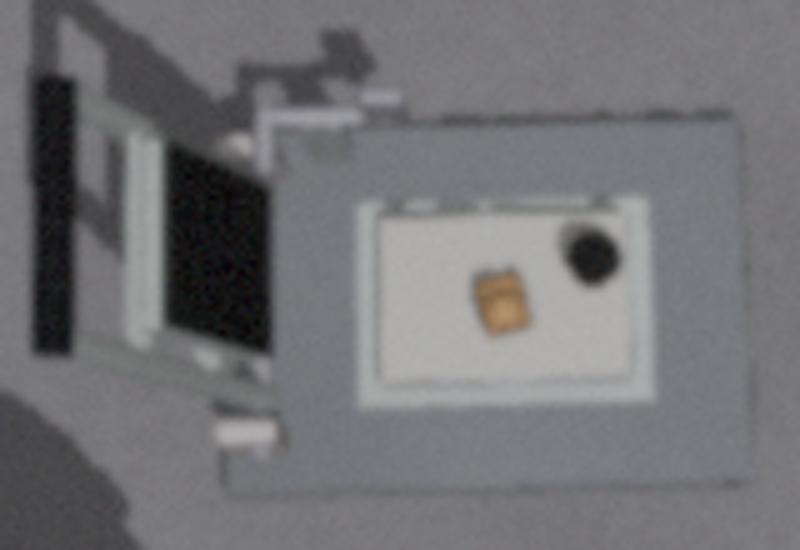

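View pics/crop2.png

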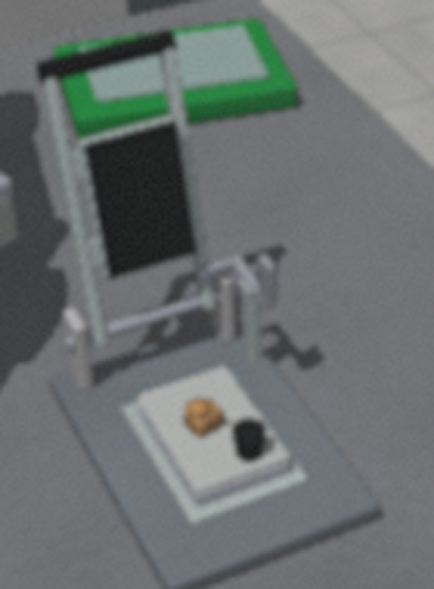

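The crops confirm the layout. In the top crop the mat spans (380..633, 210..382), the cork is centred near (503,302), the stopper top near (591,256), and the tab near (380,98). The base's right edge is at x≈745. The catch bar lies in front of the frame, so it is on.

Run:
```python
from h import *
c=cam('top'); f=lambda u,v,z:np.round(onz(c,215+u/5-.4,215+v/5-.4,z),4)
for n,a in dict(mat=(506,297,.046),mTL=(380,213,.046),mTR=(630,212,.046),mBL=(380,382,.046),mBR=(633,380,.046),baseR_t=(740,118,.022),baseR_b=(747,483,.022),baseBL=(225,490,.022),cork=(503,302,.062),stop=(591,256,.072),tab=(380,97,.155),bar=(54,215,.307)).items(): print(n,f(*a))
u,v=[s for s in (0,0)]
s=cam('side'); g=lambda u,v,z:np.round(onz(s,230+u/3.1,150+v/3.1,z),4)
print('side mat',g(213,420,.046),'bar',g(108,55,.307),'stop',g(249,427,.074),'cork base',g(203,428,.05),'tab',g(266,258,.155))
for p in [(.42,-.35,.08),(.59,-.35,.08),(.42,-.22,.08),(.59,-.22,.08)]: print(proj(c,p))
o=bot.get_obs(); print(R.from_quat(o['tool_rot'],scalar_first=True).as_matrix().round(3).tolist())
```

```text
mat [0.5417 0.085  0.046 ]
mTL [0.5861 0.1478 0.046 ]
mTR [0.5835 0.0213 0.046 ]
mBL [0.5004 0.1489 0.046 ]
mBR [0.4983 0.0224 0.046 ]
baseR_t [ 0.6357 -0.038   0.022 ]
baseR_b [ 0.4475 -0.0343  0.022 ]
baseBL [0.4504 0.2292 0.022 ]
cork [0.5369 0.0863 0.062 ]
stop [0.5574 0.0421 0.072 ]
tab [0.6224 0.141  0.155 ]
bar [0.5426 0.268  0.307 ]
side mat [0.5465 0.0858 0.046 ] bar [0.5438 0.2636 0.307 ] stop [0.5577 0.0387 0.074 ] cork base [0.5334 0.0772 0.05  ] tab [0.6239 0.1386 0.155 ]
[496.59589389 317.49505392]
[490.74661944 248.42016998]
[442.86043078 318.81768966]
[438.30826695 249.69195931]
[[-0.893, 0.45, -0.0], [0.45, 0.893, -0.001], [-0.0, -0.001, -1.0]]
```

Press frame: origin about (0.542, 0.085), yaw about -1°. The bar at (0.543, 0.267) agrees with this, and the mat size matches. The tub is at (0.506, -0.288). I'll go around the handle on the robot's side, cork first.

Request:
jog_arm --pt "0.007 -0.038 0 0 0 -0.1 0.75" --pt "0.007 -0.038 0 0 0 -0.1 0.75" --pt "0.007 -0.038 0 0 0 -0.1 0.75" --pt "0.007 -0.038 0 0 0 -0.1 0.75" --pt "0.007 -0.038 0 0 0 -0.1 0.75" --pt "0.007 -0.038 0 0 0 -0.1 0.75" --pt "0.007 -0.038 0 0 0 -0.1 0.75" --pt "0.007 -0.038 0 0 0 -0.1 0.75" --pt "0.012 -0.04 0 0 0 -0.035 0.75" --pt "0.012 -0.04 0 0 0 -0.035 0.75" --newtons 30

```text
t: 1.3
eef_pos: [0.3839, 0.2173, 0.2536]
tool_rot: [-0.0, 0.62, 0.784, 0.0]
contact_force: [0.4, 0.1, 0.3]
gripper_width: 0.747
grasp_force: 0.0
```

Request:
jog_arm --pt "0.012 -0.04 0 0 0 0 0.75" --pt "0.012 -0.04 0 0 0 0 0.75" --pt "0.012 -0.04 0 0 0 0 0.75" --pt "0.039 -0.004 -0.03 0 0 0 0.75" --pt "0.039 -0.004 -0.03 0 0 0 0.75" --pt "0.039 -0.004 -0.03 0 0 0 0.75" --pt "0 0 -0.03 0 0 0 0.75" --pt "0 0 -0.02 0 0 0 0.75" --pt "0 0 0 0 0 0 0.75"

```text
t: 2.2
eef_pos: [0.5349, 0.0863, 0.1106]
tool_rot: [-0.001, 0.62, 0.785, -0.002]
contact_force: [-0.8, 0.5, -0.4]
gripper_width: 0.751
grasp_force: 0.0
```

Run:
```python
from h import *
a=cam('side'); v=cv2.resize(a['img'][200:340,220:380],None,fx=4,fy=4,interpolation=cv2.INTER_CUBIC); cv2.imwrite('pics/c3.png',v[:,:,::-1])
o=bot.get_obs();print(o['eef_pos'],R.from_quat(o['tool_rot'],scalar_first=True).as_matrix()[:,1])
```

```text
[0.53598368 0.08652282 0.11240782] [ 0.972785    0.23169315 -0.00276045]
```

View pics/c3.png

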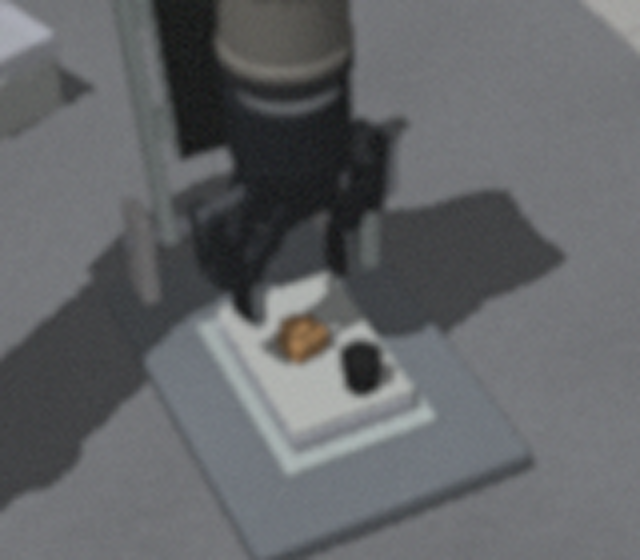

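The picture shows the fingertips straddling the cork: tips at crop (250,310) and (337,270), cork at (303,338), stopper clear at (362,368). I'll do a quick triangulation of both objects.

Run:
```python
from h import *
s=cam('side'); t=cam('top')
def tri(a,b):
    d1,d2=ray(s,*a),ray(t,*b); A=np.c_[d1,-d2]; k=np.linalg.lstsq(A,t['eye']-s['eye'],rcond=None)[0]
    p,q=s['eye']+k[0]*d1,t['eye']+k[1]*d2; return (p+q)/2,np.linalg.norm(p-q)
hsv=cv2.cvtColor(s['img'],cv2.COLOR_RGB2HSV); m=((hsv[...,1]>90)&(hsv[...,0]<25)&(hsv[...,2]>60)).astype(np.uint8); m[:260]=0;m[310:]=0;m[:,:270]=0;m[:,320:]=0
M=cv2.moments(m); uv=(M['m10']/M['m00'],M['m01']/M['m00']); print(uv)
print('cork',tri(uv,(315.2,275.0)),'stop top',tri((220+362/4-.4,200+350/4-.4),(332.8,265.8)))
p=np.array(bot.get_obs()['eef_pos'])-[0,0,.018]; print('tip mid px crop',(proj(s,p)-[220,200])*4)
```

```text
(295.1818181818182, 284.0681818181818)
cork (array([0.53750449, 0.08656116, 0.05459437]), np.float64(0.0009227917901159931)) stop top (array([0.55788343, 0.0419597 , 0.07308673]), np.float64(0.0014249230707949782))
tip mid px crop [298.66123664 288.47111286]
```

Request:
jog_arm --pt "0 0 -0.022 0 0 0 0.7" --pt "0 0 -0.02 0 0 0 0.7" --pt "0 0 0 0 0 0 0.2" --pt "0 0 0 0 0 0 0.1" --pt "0 0 0 0 0 0 0.1" --pt "0 0 0 0 0 0 0.1" --pt "0 0 0 0 0 0 0.1" --newtons 30

```text
t: 3.05
eef_pos: [0.5379, 0.0871, 0.073]
tool_rot: [0.001, 0.62, 0.785, 0.001]
contact_force: [-0.7, -0.1, 7.8]
gripper_width: 0.319
grasp_force: 31.1
```

Request:
jog_arm --pt "0 0 0.03 0 0 0 0.1" --pt "0 0 0.04 0 0 0 0.1" --pt "-0.005 -0.03 0.03 0 0 0 0.1" --pt "-0.009 -0.045 0 0 0 0 0.1" --pt "-0.009 -0.045 0 0 0 0 0.1" --pt "-0.009 -0.045 0 0 0 0 0.1" --pt "-0.009 -0.045 0 0 0 0 0.1" --pt "-0.009 -0.045 0 0 0 0 0.1" --pt "-0.009 -0.045 0 0 0 0 0.1" --pt "-0.009 -0.045 0 0 0 0 0.1"

```text
t: 4.05
eef_pos: [0.4684, -0.2599, 0.1721]
tool_rot: [0.001, 0.62, 0.785, 0.0]
contact_force: [1.1, -0.2, -1.0]
gripper_width: 0.322
grasp_force: 30.2
```

Request:
jog_arm --pt "0 -0.03 0 0 0 0 0.1" --pt "0 0 -0.04 0 0 0 0.1" --pt "0 0 -0.04 0 0 0 0.1" --pt "0 0 -0.025 0 0 0 0.1" --pt "0 0 0 0 0 0 0.1" --pt "0 0 0 0 0 0 0.7" --pt "0 0 0 0 0 0 0.7" --pt "0 0 0 0 0 0 0.7"

```text
t: 4.85
eef_pos: [0.4699, -0.2887, 0.068]
tool_rot: [0.002, 0.62, 0.785, 0.0]
contact_force: [-0.4, -0.5, 0.9]
gripper_width: 0.698
grasp_force: 0.0
```

Request:
jog_arm --pt "0 0 0.04 0 0 0 0.7" --pt "0 0 0.04 0 0 0 0.7" --pt "0.008 0.031 0.025 0 0 0 0.7" --pt "0.012 0.045 0 0 0 0 0.7" --pt "0.012 0.045 0 0 0 0 0.7" --pt "0.012 0.045 0 0 0 0 0.7" --pt "0.012 0.045 0 0 0 0 0.7" --pt "0.012 0.045 0 0 0 0 0.7" --pt "0.012 0.045 0 0 0 0 0.7" --pt "0.008 0.03 -0.03 0 0 0 0.7"

```text
t: 5.85
eef_pos: [0.5608, 0.0474, 0.1454]
tool_rot: [0.003, 0.618, 0.786, 0.004]
contact_force: [0.4, -0.4, -0.4]
gripper_width: 0.699
grasp_force: 0.0
```

Request:
jog_arm --pt "0 0 -0.03 0 0 0 0.7" --pt "0 0 -0.02 0 0 0 0.7" --pt "0 0 0 0 0 0 0.7" --pt "0 0 0 0 0 0 0.7"

```text
t: 6.25
eef_pos: [0.5572, 0.0425, 0.0924]
tool_rot: [0.0, 0.62, 0.785, 0.0]
contact_force: [-0.3, 0.4, 1.2]
gripper_width: 0.698
grasp_force: 0.0
```

Request:
jog_arm --pt "0 0 -0.019 0 0 0 0.7" --pt "0 0 0 0 0 0 0.2" --pt "0 0 0 0 0 0 0.1" --pt "0 0 0 0 0 0 0.1" --pt "0 0 0 0 0 0 0.1" --pt "0 0 0 0 0 0 0.1" --newtons 35

```text
t: 6.85
eef_pos: [0.5575, 0.0426, 0.0737]
tool_rot: [0.001, 0.62, 0.785, 0.001]
contact_force: [-2.2, -1.0, 6.9]
gripper_width: 0.309
grasp_force: 34.5
```

Request:
jog_arm --pt "0 0 0.03 0 0 0 0.1" --pt "0 0 0.04 0 0 0 0.1" --pt "-0.002 -0.028 0.03 0 0 0 0.1" --pt "-0.003 -0.045 0 0 0 0 0.1" --pt "-0.003 -0.045 0 0 0 0 0.1" --pt "-0.003 -0.045 0 0 0 0 0.1" --pt "-0.003 -0.045 0 0 0 0 0.1" --pt "-0.003 -0.045 0 0 0 0 0.1" --pt "-0.003 -0.045 0 0 0 0 0.1" --pt "-0.002 -0.03 0 0 0 0 0.1"

```text
t: 7.85
eef_pos: [0.5338, -0.2892, 0.1733]
tool_rot: [0.001, 0.621, 0.784, -0.0]
contact_force: [-0.7, -0.5, -0.6]
gripper_width: 0.312
grasp_force: 34.6
```

Request:
jog_arm --pt "0 0 -0.04 0 0 0 0.1" --pt "0 0 -0.04 0 0 0 0.1" --pt "0 0 -0.025 0 0 0 0.1" --pt "0 0 0 0 0 0 0.1" --pt "0 0 0 0 0 0 0.6" --pt "0 0 0 0 0 0 0.6" --pt "0 0 0 0 0 0 0.6" --pt "0 0 0.04 0 0 0 0.6" --pt "0 0 0.04 0 0 0 0.5" --pt "0 0 0.04 0 0 0 0.4"

```text
t: 8.85
eef_pos: [0.5348, -0.2853, 0.1899]
tool_rot: [0.001, 0.62, 0.785, 0.0]
contact_force: [0.8, -0.1, 0.1]
gripper_width: 0.404
grasp_force: 0.0
```

Run:
```python
from h import *
a=cam('side'); b=cam('top')
v=np.hstack([cv2.resize(a['img'][220:470,230:430],(400,500)),cv2.resize(b['img'][215:340,200:300],(400,500))]); cv2.imwrite('pics/c4.png',v[:,:,::-1])
```

```text
(no output)
```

View pics/c4.png

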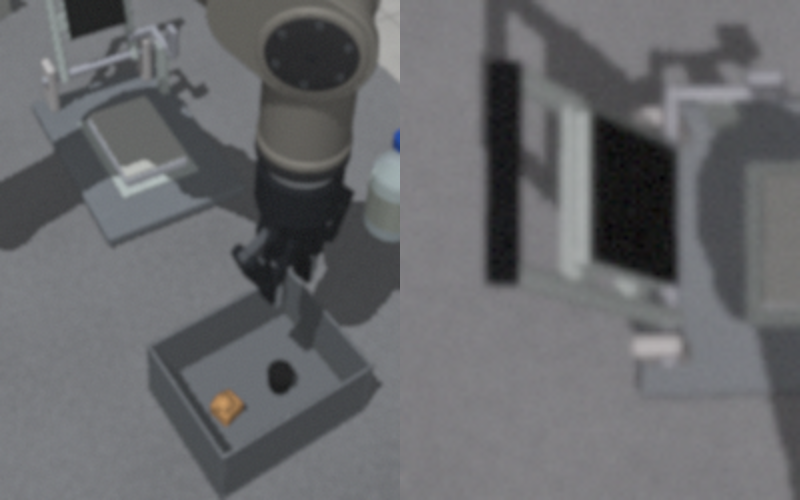

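The cork at (227,407) and the stopper at (281,376) both lie in the tub, and the catch is still on. Next I'll push the tab outwards with closed fingers.

Request:
jog_arm --pt "0.005 0.04 0.02 0 0 0 0" --pt "0.005 0.045 0 0 0 0 0" --pt "0.005 0.045 0 0 0 0 0" --pt "0.005 0.045 0 0 0 0 0" --pt "0.005 0.045 0 0 0 0 0" --pt "0.005 0.045 0 0 0 0 0" --pt "0.005 0.045 0 0 0 0 0" --pt "0.005 0.045 0 0 0 0 0" --pt "0.005 0.045 0 0 0 0 0" --pt "0 0.0175 0 0 0 0 0"

```text
t: 9.95
eef_pos: [0.5798, 0.1386, 0.2076]
tool_rot: [-0.0, 0.617, 0.787, 0.001]
contact_force: [0.5, 0.5, -0.1]
gripper_width: 0.002
grasp_force: 0.0
```

Request:
jog_arm --pt "0 0 -0.03 0 0 0 0" --pt "0 0 -0.022 0 0 0 0" --pt "0 0 0 0 0 0 0" --pt "0 0 0 0 0 0 0"

```text
t: 10.35
eef_pos: [0.5799, 0.1317, 0.1559]
tool_rot: [0.0, 0.62, 0.785, -0.0]
contact_force: [0.5, 0.0, 1.5]
gripper_width: 0.002
grasp_force: 0.0
```

Request:
jog_arm --pt "0.012 0 0 0 0 0 0" --pt "0.012 0 0 0 0 0 0" --pt "0.012 0 0 0 0 0 0" --pt "0.012 0 0 0 0 0 0" --pt "0.012 0 0 0 0 0 0" --pt "0.012 0 0 0 0 0 0" --pt "0.006 0 0 0 0 0 0" --pt "0 0 0 0 0 0 0" --pt "0 0 0 0 0 0 0"

```text
t: 11.25
eef_pos: [0.6576, 0.1321, 0.1551]
tool_rot: [-0.0, 0.62, 0.785, -0.0]
contact_force: [0.0, 0.6, 0.3]
gripper_width: -0.001
grasp_force: 0.0
```

Request:
jog_arm --pt "-0.01 -0.02 0.03 0 0 0 0" --pt "-0.01 -0.03 0.03 0 0 0 0" --pt "-0.02 -0.03 0.03 0 0 0 0" --pt "-0.03 -0.03 0.02 0 0 0 0" --pt "0 0 0 0 0 0 0"

```text
t: 11.75
eef_pos: [0.5858, 0.0162, 0.2688]
tool_rot: [0.001, 0.623, 0.782, 0.001]
contact_force: [1.0, -0.8, -0.5]
gripper_width: -0.0
grasp_force: 0.0
```

Run:
```python
from h import *
a=cam('side'); b=cam('top')
v=np.hstack([cv2.resize(a['img'][150:350,220:380],(400,500)),cv2.resize(b['img'][205:330,200:300],(400,500))]); cv2.imwrite('pics/c5.png',v[:,:,::-1])
```

```text
(no output)
```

View pics/c5.png

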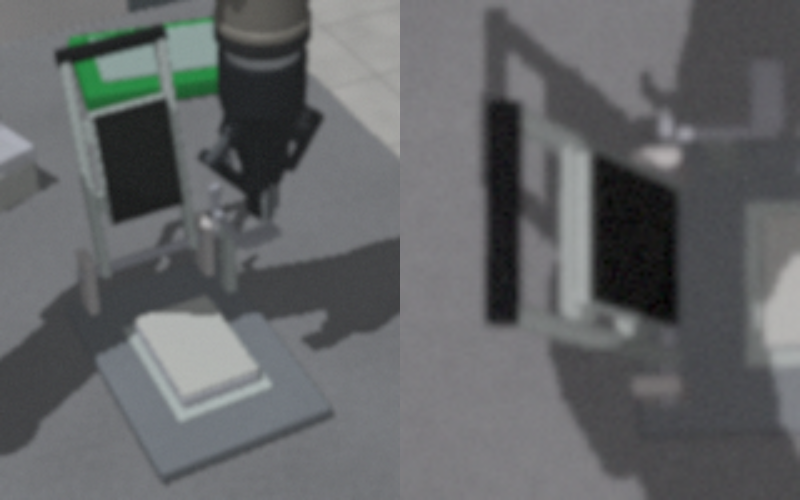

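The catch is fully off: the tab lies outwards at (768,100) in the top crop and the blocking bar is upright. Next I'll go above the handle bar with the jaws turned to close along y.

Request:
jog_arm --pt "-0.01 0 0.04 0 0 0.13 0.6" --pt "-0.01 0 0.04 0 0 0.13 0.6" --pt "-0.01 0 0.04 0 0 0.13 0.6" --pt "-0.013 0.02 0.014 0 0 0.13 0.6" --pt "0 0.035 0 0 0 0.13 0.6" --pt "0 0.038 0 0 0 0.13 0.6" --pt "0 0.038 0 0 0 0.13 0.6" --pt "0 0.038 0 0 0 0.13 0.6" --pt "0 0.038 0 0 0 0.14 0.6" --pt "0 0.038 0 0 0 0.14 0.6"

```text
t: 12.85
eef_pos: [0.544, 0.2706, 0.3982]
tool_rot: [-0.001, 0.004, 1.0, -0.0]
contact_force: [0.6, -0.3, 0.7]
gripper_width: 0.604
grasp_force: 0.0
```

Request:
jog_arm --pt "0 0 0 0 0 0 0.6" --pt "0 0 0 0 0 0 0.6"

```text
t: 13.05
eef_pos: [0.544, 0.2697, 0.3978]
tool_rot: [-0.001, 0.007, 1.0, -0.001]
contact_force: [-0.2, -1.6, 0.2]
gripper_width: 0.601
grasp_force: 0.0
```

Run:
```python
from h import *
a=cam('side'); cv2.imwrite('pics/c6.png',cv2.resize(a['img'][100:300,200:360],(640,600))[:,:,::-1] )
o=bot.get_obs(); print(o['eef_pos'],o['q'],R.from_quat(o['tool_rot'],scalar_first=True).as_matrix()[:,1:]); print(R.from_matrix(np.c_[[1,0,0],[0,-1,0],[0,0,-1]]).as_quat())
e=o['eef_pos']
print([((proj(a,p)-[200,100])*[4,3]).round() for p in [e-[0,0,.015],(.545,.267,.307)]])
hs=cv2.cvtColor(a['img'],cv2.COLOR_RGB2HSV)
```

```text
[0.54452035 0.26790494 0.39821551] [-0.74778677  0.26774376  0.24057465  1.54218366 -0.06439192  1.34134334
  1.05372225] [[ 0.01638059 -0.00142779]
 [ 0.99986503 -0.00123772]
 [-0.00126094 -0.99999821]]
[1. 0. 0. 0.]
[array([248., 119.]), array([259., 201.])]
```

View pics/c6.png

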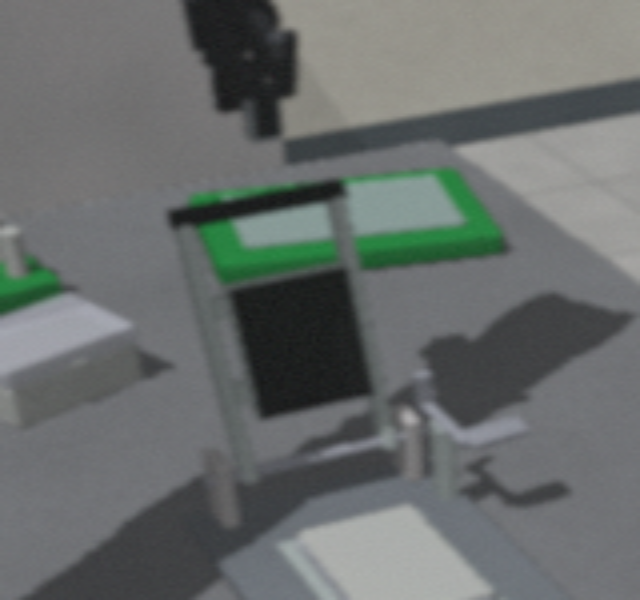

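The bar's midpoint at (257,203) matches the predicted (259,201). I'll descend and grip it.

Request:
jog_arm --pt "0 0 -0.03 0 0 0 0.6" --pt "0 0 -0.03 0 0 0 0.6" --pt "0 0 -0.02 0 0 0 0.6" --pt "0 0 -0.008 0 0 0 0.6" --pt "0 0 0 0 0 0 0.6" --pt "0 0 0 0 0 0 0.1" --pt "0 0 0 0 0 0 0.1" --pt "0 0 0 0 0 0 0.1" --pt "0 0 0 0 0 0 0.1" --pt "0 0 0 0 0 0 0.1" --newtons 60

```text
t: 14.1
eef_pos: [0.5455, 0.2671, 0.3129]
tool_rot: [0.001, 0.008, 1.0, 0.0]
contact_force: [-0.8, -1.8, 6.7]
gripper_width: 0.19
grasp_force: 58.5
```

Run:
```python
import numpy as np
# bar arc increments (local y,z) in mm over N rows, then down the last row
a=np.linspace(0,1.833,31); y=-.24*np.cos(1.833-a); z=.24*np.sin(1.833-a)
for i in range(30): print(i,np.round(1e3*(y[i+1]-y[i]),1),np.round(1e3*(z[i+1]-z[i]),1))
```

```text
0 -14.3 3.4
1 -14.4 2.5
2 -14.6 1.6
3 -14.6 0.7
4 -14.7 -0.2
5 -14.6 -1.1
6 -14.5 -2.0
7 -14.4 -2.9
8 -14.2 -3.7
9 -13.9 -4.6
10 -13.6 -5.4
11 -13.3 -6.3
12 -12.9 -7.0
13 -12.4 -7.8
14 -11.9 -8.6
15 -11.4 -9.3
16 -10.8 -10.0
17 -10.1 -10.6
18 -9.5 -11.2
19 -8.8 -11.7
20 -8.0 -12.3
21 -7.3 -12.7
22 -6.5 -13.1
23 -5.7 -13.5
24 -4.8 -13.8
25 -4.0 -14.1
26 -3.1 -14.3
27 -2.2 -14.5
28 -1.3 -14.6
29 -0.4 -14.7
```

Request:
jog_arm --pt "0 -0.0143 0.0034 0 0 0 0.1" --pt "0 -0.0144 0.0025 0 0 0 0.1" --pt "0 -0.0146 0.0016 0 0 0 0.1" --pt "0 -0.0146 0.0007 0 0 0 0.1" --pt "-0.001 -0.0147 -0.0002 0 0 0 0.1" --pt "0 -0.0146 -0.0011 0 0 0 0.1" --pt "0 -0.0145 -0.002 0 0 0 0.1" --pt "0 -0.0144 -0.0029 0 0 0 0.1" --pt "0 -0.0142 -0.0037 0 0 0 0.1" --pt "-0.001 -0.0139 -0.0046 0 0 0 0.1"

```text
t: 15.1
eef_pos: [0.5453, 0.1261, 0.3074]
tool_rot: [0.004, 0.007, 1.0, 0.003]
contact_force: [7.0, 6.7, 1.8]
gripper_width: 0.187
grasp_force: 63.8
```

Request:
jog_arm --pt "0 -0.0136 -0.0054 0 0 0 0.1" --pt "0 -0.0133 -0.0063 0 0 0 0.1" --pt "0 -0.0129 -0.007 0 0 0 0.1" --pt "0 -0.0124 -0.0078 0 0 0 0.1" --pt "0 -0.0119 -0.0086 0 0 0 0.1" --pt "0 -0.0114 -0.0093 0 0 0 0.1" --pt "0 -0.0108 -0.01 0 0 0 0.1" --pt "0 -0.0101 -0.0106 0 0 0 0.1" --pt "0 -0.0095 -0.0112 0 0 0 0.1" --pt "-0.001 -0.0088 -0.0117 0 0 0 0.1"

```text
t: 16.1
eef_pos: [0.5451, 0.0111, 0.2191]
tool_rot: [0.004, 0.007, 1.0, 0.002]
contact_force: [6.2, 6.7, 5.6]
gripper_width: 0.187
grasp_force: 70.6
```

Request:
jog_arm --pt "0 -0.008 -0.0123 0 0 0 0.1" --pt "0 -0.0073 -0.0127 0 0 0 0.1" --pt "0 -0.0065 -0.0131 0 0 0 0.1" --pt "0 -0.0057 -0.0135 0 0 0 0.1" --pt "0 -0.0048 -0.0138 0 0 0 0.1" --pt "0 -0.004 -0.0141 0 0 0 0.1" --pt "0 -0.0031 -0.0143 0 0 0 0.1" --pt "0 -0.0022 -0.0145 0 0 0 0.1" --pt "0 -0.0013 -0.0146 0 0 0 0.1" --pt "0 -0.0004 -0.0147 0 0 0 0.1"

```text
t: 17.1
eef_pos: [0.5452, -0.0354, 0.0813]
tool_rot: [0.004, 0.008, 1.0, 0.0]
contact_force: [1.8, -3.0, 12.9]
gripper_width: 0.188
grasp_force: 80.7
```

Request:
jog_arm --pt "0 0 -0.003 0 0 0 0.1" --pt "0 0 -0.002 0 0 0 0.1" --pt "0 0 0 0 0 0 0.1" --pt "0 0 0 0 0 0 0.1"

```text
t: 17.5
eef_pos: [0.5452, -0.0355, 0.0768]
tool_rot: [0.004, 0.009, 1.0, -0.0]
contact_force: [0.6, -2.4, 10.4]
gripper_width: 0.183
grasp_force: 80.6
```

Request:
jog_arm --pt "0 0 -0.003 0 0 0 0.1" --pt "0 0 -0.002 0 0 0 0.1" --pt "0 0 0 0 0 0 0.1" --pt "0 0 0 0 0 0 0.1" --pt "0 0 0 0 0 0 0.1"

```text
t: 18.0
eef_pos: [0.5452, -0.0355, 0.072]
tool_rot: [0.004, 0.009, 1.0, 0.0]
contact_force: [0.9, -2.8, 13.1]
gripper_width: 0.186
grasp_force: 80.8
```

Run:
```python
from h import *
a=cam('side'); cv2.imwrite('pics/c7.png',cv2.resize(a['img'][180:360,210:370],(640,600))[:,:,::-1] )
f=lambda p:((proj(a,p)-[210,180])*[4,3.333]).round()
print(f((.54-.052,-.035,.075)),f((.54+.052,-.035,.075)),f((.544-.052,.205,.075)))
print(f((.54-.052,-.035,.10)))
```

```text
[350. 455.] [505. 406.] [206. 256.]
[349. 431.]
```

View pics/c7.png

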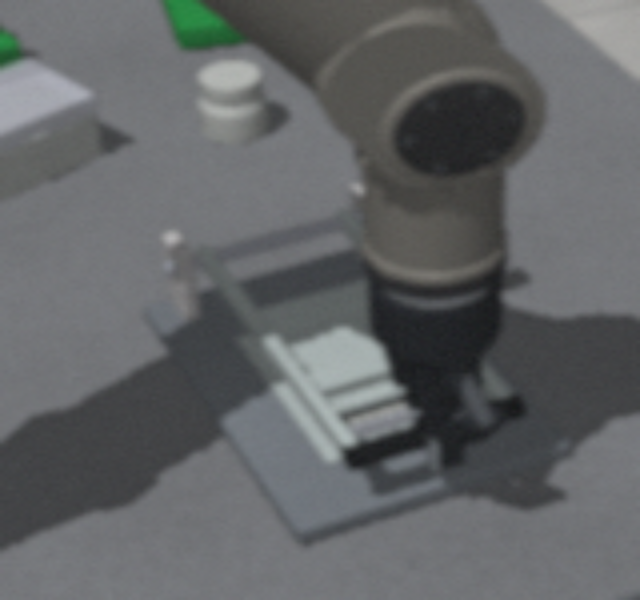

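The rail end and bar at (348,455) sit at the fully shut prediction of (350,455). 25 mm higher would show at row 431, so the press is shut and held with 13 N. I'm handing in.

```bash
python3 -c "
from station import bot
print(bot.hand_in())"
```

```text
the job is handed in; nothing more can be done
None
```

I handed the job in at about 18 s with the cork and stopper in the tub, the catch flipped off, and the handle gripped and held down at the fully shut position with about 13 N; the hand-in returned no verdict.

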